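# Load the lathe's change-gear arm

## Task

Load the lathe's change-gear arm that lies on the bench. On the stud beside the arm's big ring, slide the large gear down first, then the small gear on it, then the dark-rimmed knurled collar to retain them; on the stud at the far narrow end put the bright smooth spacer ring first and the middle-sized gear on it, so that it runs level with the small gear. Each must sit fully down and flat on what is under it; leave the bolt jar and the tape measure standing where they are.

Things in the scene. Friction and masses are not known exactly. Their poses are not given: they have to be found in the camera images.
- large_gear_center (a point): plain steel spur gear, the largest of the three (38 teeth, a ring-shaped recess in its face): 60 mm across the tips of its teeth, 12 mm thick, lying flat; flat faces both sides alike, round through bore 20 mm. The point is its centre, half-way up (6 mm above its underside); z along its axis
- middle_gear_center (a point): plain steel spur gear, the middle-sized of the three (30 teeth, a narrow ring-shaped recess in its face): 48 mm across the tips of its teeth, 12 mm thick, lying flat; flat faces both sides alike, round through bore 20 mm. The point is its centre, half-way up (6 mm above its underside); z along its axis
- small_gear_center (a point): plain steel spur gear, the smallest of the three (22 teeth, no recess): 36 mm across the tips of its teeth, 12 mm thick, lying flat; flat faces both sides alike, round through bore 20 mm. The point is its centre, half-way up (6 mm above its underside); z along its axis
- spacer_center (a point): plain smooth bright spacer ring, no teeth: 28 mm outside, 12 mm high, through bore 20 mm, both ends alike, standing on its end. The point is its centre, half-way up (6 mm above its underside); z along its axis
- collar_center (a point): retaining collar with a dark, finely knurled rim and bright turned faces: 34 mm outside, 10 mm high, through bore 20 mm, both ends alike, lying flat. The point is its centre, half-way up (5 mm above its underside); z along its axis
- gear_arm: grey cast change-gear arm, fixed, lying flat: 193 mm long, 14 mm thick; one end is a big clamp ring 54 mm across with an empty hole, then a slotted arm 34 mm wide with two upright studs. Origin on the underside midway between the studs; x along the arm away from the ring (ring centre at x = -98 mm, pair stud at -47.5, idler stud at +47.5), z up
- pair_stud_seat (a point): seat of the pair stud, the upright bright steel stud NEXT TO THE ARM'S RING. The point lies on its axis, on the top face of the round shoulder (31 mm across) where the first part rests, 26 mm above the bench; z up. The stud rises 39 mm from there: 16 mm thick for 28 mm, then tapering to a 5 mm tip that leads a bore on
- idler_stud_seat (a point): seat of the idler stud, the upright stud at the arm's plain narrow end, FAR FROM THE RING. The point lies on its axis, on the top face of its round shoulder (31 mm across), 26 mm above the bench; z up. The stud rises 32 mm from there: 16 mm thick for 21 mm, then tapering to a 5 mm tip
- bolt_jar: clear jar of bolts with a brass-coloured lid, 66 mm across, 102 mm tall, standing upright near the parts, not part of the job; origin at the centre of its underside
- tape_measure: yellow and black tape measure, 36 x 76 mm, 62 mm tall, standing near the parts, not part of the job; origin at the centre of its underside, the long side along its y
Things that resemble listed ones, but are neither listed nor needed, are in the scene too. What is shaped like the part that bears large_gear_center but brown or turquoise is not meant.

How it is judged:
By the outcome, as a careful person would: the job done as asked, in the order asked, and still so for the second after the job is handed in, with the robot touching nothing.
It also fails if it takes over 99 s, if anything falls off the work surface, if the arm or the gripper's body presses on something with over 40 N, if the wrist force passes 120 N, or if a joint passes its speed limit or range.

## Robot

A 6-joint arm with a two-finger parallel gripper is mounted at the origin on a cart in front of the work surface, level with it; the furniture and walls round the work are solid. World frame = base frame: x ahead of the robot, y to its left, z up, the work surface at z = 0. Lengths are in m, angles in rad, forces in N, time in s.
With the tool pointing down it reaches from about 0.225 to 0.875 m from the base axis. Payload 3.4 kg.
Tool frame: the origin (TCP) lies at the very end of the fingers, on their centre line; the grasp point (between the pads) lies ctrl.grip_point_offset behind it (ctrl.grip_point_offset is the distance from the TCP to the grasp point, in m); z points along the fingers, y is the line along which they close (so a half turn about z gives the same grasp; the last joint's range is limited). The gripper opens to 85 mm and grips with 20 to 120 N. Pads are 22 mm wide; open, the fingers measure 114 mm over their backs; the gripper's body (76 mm by 85 mm) begins 54 mm behind the grasp point. The pads swing forward as they close: fully open they stand 13 mm farther back than shut.
Start: joints at [1.118, 0.276, 1.505, -0, 1.361, -0.121], TCP at [0.187, 0.544, 0.231] pointing down, gripper open.
Joint ranges: [-2.89, 2.89], [-0.75, 2.08], [0.22, 2.7], [-1.18, 4.32], [0.11, 2.71], [-2.7, 2.7]. Speed limits (rad/s): [2.57, 2.57, 3.14, 3.14, 3.14, 3.14].

## Interface

Orientations are given as a 3x3 rotation matrix whose columns are the frame's x, y, z axes.
In Python, from cell import ctrl gives the robot as it stands.
- The arm moves only by the tool arm_command, never from a script. Its argument "increments" is a list of rows, each an object of numbers: "x", "y", "z": the shift along the tool's x, y, z in cm; "turn": the turn about the tool's z in rad. In form: [{"x": .., "y": .., "z": .., "turn": ..}, ...]. A call has 1 to 20 rows; each row is the pose to reach, as a shift and turn from the pose commanded when the call began, along the tool's axes at that moment; what a row does not reach only later rows make up. A row lasts 1/10 s, in which the tool goes at most 50 mm and 8.59 degrees, less where a joint would pass 70% of its speed; a pose out of reach is approached as far as the arm can. A call with a gripper value outside its range is refused whole. "hand" is the closure, from -1 (fully open) to 1 (shut), so that 0 is half open, set as the call begins (left out, the last holds). The fingers move at their own pace and stop on an object; the grip force is fixed at half the most. Time passes only in rows, so rows that repeat a pose let the fingers close. It gives the time, the measured TCP pose, the force, the opening and the grip force at its end, in the units of the state.
- ctrl.observe(): the state, without advancing time (a new reading comes with each control period).
- ctrl.get_image(name): name is "side" or "top"; returns a dict with "color" (384x512x3 uint8, red, green, blue), "range_z" (384x512 float32, m along the optical axis (not along the pixel's ray), 0 where there is no reading), "fx", "fy", "cx", "cy" (pixels), "eye" and "attitude" of the camera in the world. Camera axes: x right, y up, looking along -z (the intrinsics and any distortion apply to the point x, -y, -z); pixel columns grow to the right and rows downward; lengths in m; the calibration is good to about 2 mm. A picture is of the moment at which its call begins.
- ctrl.sign_off(): hands the job in; it is judged then, once.
The state is a dict: "time_s": time; "q": joint angles; "dq": joint speeds; "joint_torque": joint torques, N m; "position": TCP position; "tcp_rot": TCP orientation; "contact_force": force on the tool from outside, world axes, zero at the start; "moment": the same for the moment, N m; "width": finger opening in m; "finger_force": force on a finger pad.
Only numpy, scipy, OpenCV 4.12 (cv2) and the standard library are available. Lean on these libraries where they do the work, as an engineer would, in place of code of your own. Each camera call takes 0.05 s, during which the arm holds its last target. There are 200 camera calls.

## Working session

There is one attempt and no reset: what is moved stays moved. The work goes in short steps, Python scripts to look and compute and a tool call to move; the robot and the scene stay as the last step left them, time stands still between calls to the robot, and variables do not carry over. Pictures are saved under pics/ and viewed, at most 14 in all, crops included, and the job is handed in when it is done.

Besides the shell and the picture viewer there is one more tool, called after "Call:" by a JSON object that holds its "method" and its "body". arm_command: Moves the arm, as the interface text tells. Its arguments: {"type":"object","properties":{"increments":{"type":"array","items":{"type":"object","properties":{"x":{"type":"number"},"y":{"type":"number"},"z":{"type":"number"},"turn":{"type":"number"}}}},"hand":{"type":"number"}},"required":["increments"]}

```bash
ls; mkdir -p pics
cat > h.py <<'E'
import numpy as np, cv2
from cell import ctrl
def grab(n,tag):
    d=ctrl.get_image(n); np.save(f'pics/{tag}.npy',d,allow_pickle=True)
    cv2.imwrite(f'pics/{tag}.png',d['color'][:,:,::-1]); return d
def load(tag): return np.load(f'pics/{tag}.npy',allow_pickle=True).item()
def ray(d,u,v):
    r=np.array([(u-d['cx'])/d['fx'],-(v-d['cy'])/d['fy'],-1.]); return np.array(d['attitude'])@r
def onplane(d,u,v,z):
    e=np.array(d['eye']); r=ray(d,u,v); return e+r*(z-e[2])/r[2]
def cloud(d):
    h,w=d['range_z'].shape; u,v=np.meshgrid(np.arange(w),np.arange(h))
    r=np.stack([(u-d['cx'])/d['fx'],-(v-d['cy'])/d['fy'],-np.ones_like(u,float)],-1)*d['range_z'][...,None]
    return r@np.array(d['attitude']).T+np.array(d['eye'])
E
python3 - <<'E'
from h import *
s=ctrl.observe(); print(s['time_s'],s['position'],np.round(s['tcp_rot'],3),s['width'],ctrl.grip_point_offset)
for n in('top','side'):
    d=grab(n,n+'0'); print(n,{k:d[k] for k in d if k not in('color','range_z')})
    cv2.imwrite(f'pics/{n}0b.png',cv2.resize(d['color'][:,:,::-1],(800,600),interpolation=cv2.INTER_CUBIC))
E
```

```text
pics
0.0 [0.18706705 0.54314374 0.23041711] [[-0.945  0.326 -0.001]
 [ 0.326  0.945 -0.002]
 [ 0.    -0.002 -1.   ]] 0.0855201750198265 0.0187
top {'fx': 427.6471541747388, 'fy': 427.6471541747388, 'cx': 257.00154100661075, 'cy': 183.1860355459498, 'eye': array([ 0.38743082, -0.06404809,  0.98436612]), 'attitude': array([[ 0.00932378,  0.99477516, -0.10166338],
       [-0.99995495,  0.00909456, -0.00271798],
       [-0.0017792 ,  0.10168414,  0.99481514]])}
side {'fx': 363.8909156097643, 'fy': 363.8909156097643, 'cx': 249.84773181219643, 'cy': 194.56162178250986, 'eye': array([ 0.53173504, -0.87674662,  0.57395516]), 'attitude': array([[ 0.99795196, -0.04186239,  0.04836755],
       [ 0.06328366,  0.53581423, -0.84196098],
       [ 0.00933048,  0.84329749,  0.53736607]])}
```

View pics/top0b.png

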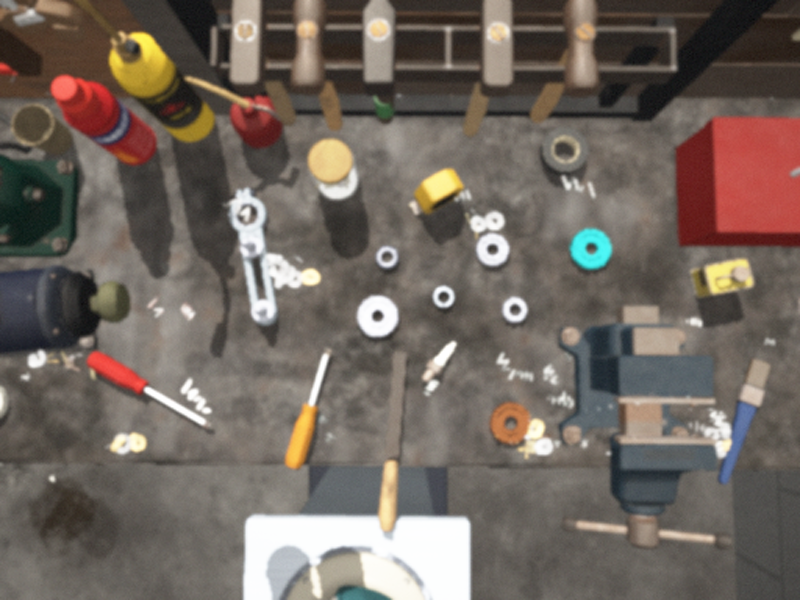

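View pics/side0b.png

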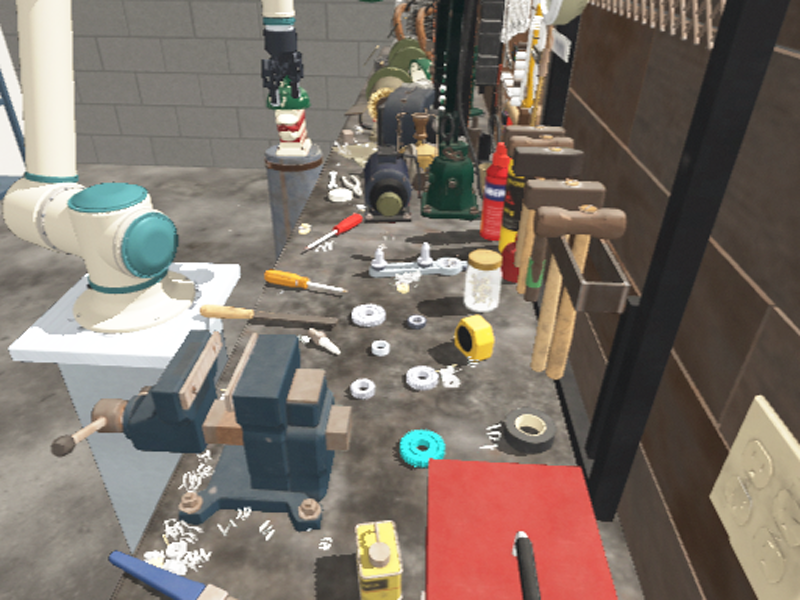

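Run:
```python
from h import *
t=load('top0'); s=load('side0')
P=cloud(t)
c={'large':(242,202),'mid':(315,160),'small':(329,198),'spacer':(283.5,190),'collar':(248,164.5)}
dim={'large':(.06,.012),'mid':(.048,.012),'small':(.036,.012),'spacer':(.028,.012),'collar':(.034,.010)}
for n,(u,v) in c.items():
    p=onplane(t,u,v,dim[n][1]); R=dim[n][0]
    # height mask refine; rays cast onto top plane
    pts=P.reshape(-1,3); m=(pts[:,2]>.006)&(pts[:,2]<.03)&(np.linalg.norm(pts[:,:2]-p[:2],axis=1)<R/2+.012)
    vs,us=np.unravel_index(np.where(m)[0],t['range_z'].shape)
    g=cv2.cvtColor(t['color'],cv2.COLOR_RGB2GRAY); 
    if len(us)>4:
        (cu,cv_),r=cv2.minEnclosingCircle(np.stack([us,vs],1).astype(np.float32))
        mx=(us.min()+us.max())/2; my=(vs.min()+vs.max())/2
        q=onplane(t,cu,cv_,dim[n][1]); q2=onplane(t,mx,my,dim[n][1])
        print(n,np.round(p,4),'depth',m.sum(),(round(cu,1),round(cv_,1)),round(r*.0022*2,4),np.round(q,4),np.round(q2,4),'z',np.round(np.percentile(pts[m,2],[10,50,90]),4))
    else: print(n,p,len(us))
# arm: stud tips
for (x0,x1,y0,y1) in [(140,180,115,215)]:
    sub=P[y0:y1,x0:x1]; z=sub[...,2]
    for lo,hi in((.02,.03),(.035,.08)):
        m=((z>lo)&(z<hi)).astype(np.uint8); n_,l,st,ce=cv2.connectedComponentsWithStats(m)
        for i in range(1,n_):
            if st[i,4]>2: print(lo,'comp',st[i],ce[i]+[x0,y0],np.round(sub[l==i].mean(0),4),sub[l==i][:,2].max())
a=t['color'][110:215,140:345,::-1]; cv2.imwrite('pics/cropt.png',cv2.resize(a,None,fx=3.9,fy=3.9,interpolation=cv2.INTER_CUBIC))
a=s['color'][145:260,215:330,::-1]; cv2.imwrite('pics/crops.png',cv2.resize(a,None,fx=5.2,fy=5.2,interpolation=cv2.INTER_CUBIC))
```

```text
large [ 0.4435 -0.0277  0.012 ] depth 429 (241.1, 202.0) 0.0595 [ 0.4434 -0.0256  0.012 ] [ 0.4423 -0.0265  0.012 ] z [0.009  0.0126 0.015 ]
mid [ 0.5416 -0.1942  0.012 ] depth 276 (314.8, 158.9) 0.0627 [ 0.5441 -0.1938  0.012 ] [ 0.5439 -0.1942  0.012 ] z [0.0089 0.0125 0.0153]
small [ 0.4544 -0.2256  0.012 ] depth 121 (329.3, 198.3) 0.0346 [ 0.4537 -0.2263  0.012 ] [ 0.4533 -0.2268  0.012 ] z [0.0091 0.0133 0.0154]
spacer [ 0.4717 -0.122   0.012 ] depth 62 (284.0, 190.0) 0.0268 [ 0.4717 -0.1231  0.012 ] [ 0.4717 -0.1231  0.012 ] z [0.0107 0.013  0.0157]
collar [ 0.53   -0.0403  0.01  ] depth 105 (247.5, 165.5) 0.0348 [ 0.5277 -0.0392  0.01  ] [ 0.5289 -0.0391  0.01  ] z [0.0092 0.0114 0.0138]
0.02 comp [19 12  3  2  3] [160.         127.33333333] [0.6128 0.1626 0.0207] 0.020959719915311648
0.02 comp [19 18  1  3  3] [159. 134.] [0.5971 0.1642 0.0213] 0.02267877763805337
0.02 comp [15 36 13 14 81] [162.12345679 158.71604938] [0.539  0.1539 0.0271] 0.02981178346405744
0.02 comp [22 78 14 13 84] [169.10714286 199.22619048] [0.4473 0.1354 0.0267] 0.0294563911606619
0.035 comp [15 38  9  8 57] [158.92982456 156.45614035] [0.5394 0.1545 0.0557] 0.06817760557497565
0.035 comp [23 80  8  8 50] [166.64 198.52] [0.4473 0.1358 0.0508] 0.06207223131419681
```

View pics/cropt.png

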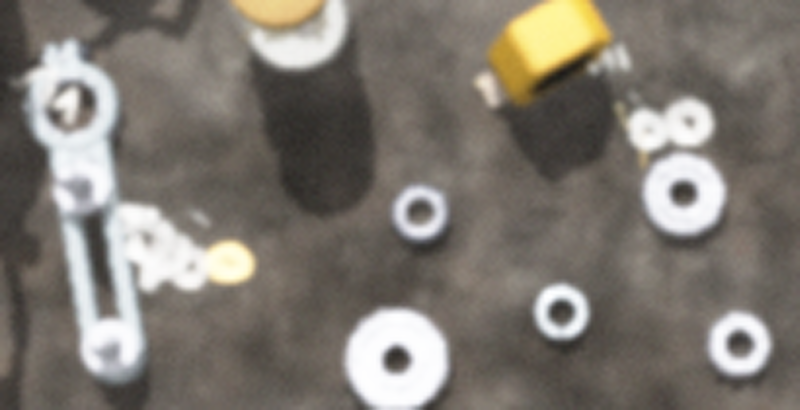

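View pics/crops.png

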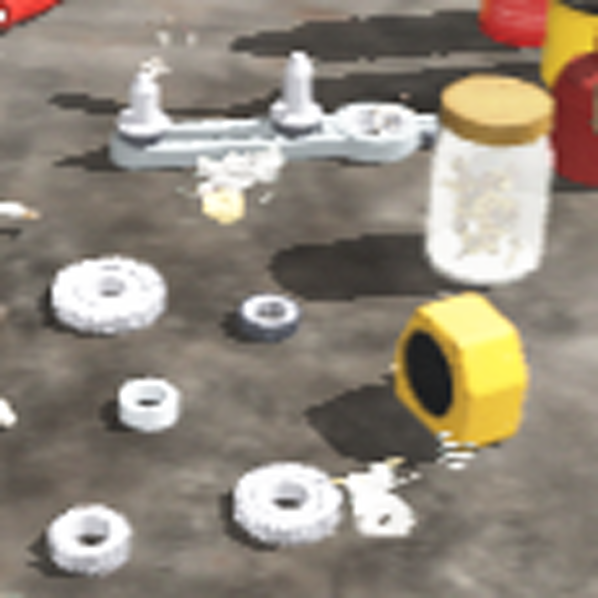

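Identified by size and finish in the enlarged top crop: large gear (397,358), middle gear (684,194), small gear (739,344), spacer (561,311, bright), and collar (420,212, dark rim in the side crop at 268,318). The turquoise and brown gears are decoys. The pair stud (80,188) is next to the ring and the idler stud (108,347) is at the far end.

Run:
```python
from h import *
t=load('top0'); s=load('side0')
# bore/shape centres in the crops -> pixel -> plane
T={'large':(397,358,.012),'mid':(684,194,.012),'small':(739,344,.012),'spacer':(561,311,.012),'collar':(420,212,.010)}
S={'large':(110,287,.012),'mid':(290,492,.012),'small':(93,533,.012),'spacer':(150,398,.012),'collar':(269,310,.010),'pairtip':(297,57,.063),'idltip':(146,77,.056)}
for n,(x,y,z) in T.items(): print('top',n,np.round(onplane(t,140+(x+.5)/3.9-.5,110+(y+.5)/3.9-.5,z)[:2],4))
for n,(x,y,z) in S.items(): print('side',n,np.round(onplane(s,215+(x+.5)/5.2-.5,145+(y+.5)/5.2-.5,z)[:2],4))
# outer outlines: bright mask in both views, bounding ellipse onto mid height
for nm,d in(('top',t),('side',s)):
    P=cloud(d); z=P[...,2]
    for n,c in{'pair':(.539,.154),'idl':(.447,.1355)}.items():
        r=np.linalg.norm(P[...,:2]-c,axis=-1)
        for lo,hi in((.022,.031),(.035,.047),(.05,.08)):
            m=(r<.022)&(z>lo)&(z<hi)
            if m.sum()>2: print(nm,n,lo,m.sum(),'mean',np.round(P[m].mean(0),4),'min',np.round(P[m].min(0),4),'max',np.round(P[m].max(0),4))
    for n,(c0,c1,R,h) in{'large':(.443,-.027,.03,.012),'mid':(.5425,-.194,.024,.012),'small':(.454,-.226,.018,.012),'spacer':(.4715,-.1225,.014,.012),'collar':(.529,-.0395,.017,.01)}.items():
        r=np.linalg.norm(P[...,:2]-[c0,c1],axis=-1); m=(r<R+.004)&(z>h-.003)&(z<h+.006)
        print(nm,n,m.sum(),np.round(P[m].mean(0),4))
```

```text
top large [ 0.4448 -0.0263]
top mid [ 0.543  -0.1942]
top small [ 0.4548 -0.2259]
top spacer [ 0.4732 -0.1219]
top collar [ 0.5312 -0.0387]
side large [ 0.4434 -0.0266]
side mid [ 0.5432 -0.1924]
side small [ 0.4551 -0.2279]
side spacer [ 0.4728 -0.1247]
side collar [ 0.5297 -0.0392]
side pairtip [0.5399 0.157 ]
side idltip [0.4499 0.1368]
top pair 0.022 85 mean [0.5388 0.1538 0.0273] min [0.5268 0.1424 0.0229] max [0.5549 0.1703 0.0308]
top pair 0.035 11 mean [0.5372 0.1522 0.042 ] min [0.5332 0.1487 0.0364] max [0.5443 0.1589 0.0463]
top pair 0.05 44 mean [0.5401 0.1553 0.0595] min [0.5335 0.1489 0.0509] max [0.5471 0.1635 0.0682]
top idl 0.022 87 mean [0.4474 0.135  0.027 ] min [0.4343 0.1223 0.0227] max [0.4614 0.1515 0.0309]
top idl 0.035 11 mean [0.4451 0.1345 0.0415] min [0.4403 0.1294 0.0362] max [0.4554 0.1423 0.0468]
top idl 0.05 31 mean [0.4476 0.1364 0.0547] min [0.4417 0.1305 0.05  ] max [0.4529 0.1438 0.0621]
top large 383 [ 0.443  -0.0272  0.0127]
top mid 235 [ 0.542  -0.1949  0.0129]
top small 110 [ 0.4538 -0.227   0.0133]
top spacer 60 [ 0.4716 -0.1231  0.0132]
top collar 98 [ 0.5301 -0.0392  0.0114]
side pair 0.022 30 mean [0.5392 0.1511 0.0262] min [0.5262 0.142  0.022 ] max [0.5521 0.1644 0.0297]
side pair 0.035 16 mean [0.5378 0.1528 0.0408] min [0.5319 0.1478 0.0357] max [0.5451 0.1595 0.0466]
side pair 0.05 20 mean [0.5387 0.1533 0.0571] min [0.5317 0.1491 0.0508] max [0.5444 0.1592 0.066 ]
side idl 0.022 30 mean [0.4473 0.1335 0.0254] min [0.4316 0.1221 0.0223] max [0.4604 0.1448 0.0293]
side idl 0.035 17 mean [0.4483 0.1322 0.0407] min [0.4419 0.127  0.0363] max [0.4541 0.1396 0.0467]
side idl 0.05 9 mean [0.4469 0.1351 0.0543] min [0.4413 0.132  0.0521] max [0.4512 0.1399 0.0598]
side large 164 [ 0.4407 -0.0271  0.0113]
side mid 163 [ 0.5409 -0.1953  0.0116]
side small 89 [ 0.4528 -0.2279  0.0115]
side spacer 42 [ 0.4703 -0.1237  0.0113]
side collar 58 [ 0.529  -0.041   0.0096]
```

Call:
{"method": "arm_command", "body": {"increments": [{"turn":-0.15},{"turn":-0.3},{"turn":-0.332},{"turn":-0.332}], "hand": -1}}

```text
schema error: expected keys x, y, z, turn
```

Call:
{"method": "arm_command", "body": {"increments": [{"x":-4.28,"y":-4.55,"z":0,"turn":-0.15},{"x":-7.5,"y":-8,"z":0,"turn":-0.3},{"x":-10.8,"y":-11.5,"z":0,"turn":-0.332},{"x":-14.2,"y":-15,"z":0,"turn":-0.332},{"x":-17.6,"y":-18.6,"z":0,"turn":-0.332},{"x":-21,"y":-22.3,"z":2,"turn":-0.332},{"x":-24.4,"y":-25.9,"z":4,"turn":-0.332},{"x":-27.8,"y":-29.5,"z":6,"turn":-0.332},{"x":-31.2,"y":-33.1,"z":8,"turn":-0.332},{"x":-34.6,"y":-36.7,"z":10,"turn":-0.332},{"x":-38,"y":-40.3,"z":12,"turn":-0.332},{"x":-41,"y":-43.5,"z":13,"turn":-0.332},{"x":-42.82,"y":-45.5,"z":14,"turn":-0.332},{"x":-42.82,"y":-45.5,"z":15,"turn":-0.332},{"x":-42.82,"y":-45.5,"z":15,"turn":-0.332},{"x":-42.82,"y":-45.5,"z":15,"turn":-0.332}], "hand": -1}}

```text
time_s: 1.7
position: [0.4428, -0.0251, 0.081]
tcp_rot: [[-1.0, -0.0, -0.002], [-0.0, 1.0, 0.001], [0.002, 0.001, -1.0]]
contact_force: [0.0, 0.2, 0.9]
width: 0.0855
finger_force: 0.0
```

Call:
{"method": "arm_command", "body": {"increments": [{"x":-0.07,"y":-0.17,"z":3,"turn":0},{"x":-0.07,"y":-0.17,"z":6,"turn":0},{"x":-0.07,"y":-0.17,"z":7.5,"turn":0},{"x":-0.07,"y":-0.17,"z":8.1,"turn":0},{"x":-0.07,"y":-0.17,"z":8.1,"turn":0},{"x":-0.07,"y":-0.17,"z":8.1,"turn":0}]}}

```text
time_s: 2.3
position: [0.4453, -0.0271, 0.0013]
tcp_rot: [[-1.0, -0.002, 0.002], [-0.002, 1.0, -0.0], [-0.002, -0.0, -1.0]]
contact_force: [0.1, 1.1, 0.1]
width: 0.0855
finger_force: 0.0
```

Call:
{"method": "arm_command", "body": {"increments": [{"x":0,"y":0,"z":0,"turn":0},{"x":0,"y":0,"z":0,"turn":0},{"x":0,"y":0,"z":0,"turn":0},{"x":0,"y":0,"z":0,"turn":0},{"x":0,"y":0,"z":0,"turn":0},{"x":0,"y":0,"z":0,"turn":0}], "hand": 1}}

```text
time_s: 2.9
position: [0.4453, -0.0275, 0.0018]
tcp_rot: [[-1.0, 0.001, 0.002], [0.001, 1.0, 0.0], [-0.002, 0.0, -1.0]]
contact_force: [-1.1, 3.4, 11.8]
width: 0.055
finger_force: 61.0
```

Call:
{"method": "arm_command", "body": {"increments": [{"x":0,"y":0,"z":-2,"turn":0},{"x":0,"y":0,"z":-6,"turn":0},{"x":-1,"y":2,"z":-9,"turn":0},{"x":-3,"y":5.5,"z":-11,"turn":0},{"x":-5,"y":9.5,"z":-11,"turn":0},{"x":-7,"y":13.5,"z":-11,"turn":0},{"x":-8.6,"y":16.5,"z":-11,"turn":0},{"x":-9.5,"y":18.2,"z":-11,"turn":0},{"x":-9.5,"y":18.2,"z":-11,"turn":0},{"x":-9.5,"y":18.2,"z":-11,"turn":0},{"x":-9.5,"y":18.2,"z":-11,"turn":0}]}}

```text
time_s: 4.0
position: [0.5385, 0.153, 0.11]
tcp_rot: [[-1.0, 0.001, -0.002], [0.001, 1.0, -0.001], [0.002, -0.001, -1.0]]
contact_force: [-0.4, 0.4, -1.5]
width: 0.0549
finger_force: 65.0
```

Run:
```python
from h import *
for i in range(4):
    s=ctrl.observe(); print(s['time_s'],np.round(s['position'],4),s['width'],s['contact_force'])
    if i<2: d=grab(('top','side')[i],('top','side')[i]+'1')
t=load('top1');s=load('side1')
a=t['color'][80:230,100:250,::-1]; b=s['color'][110:210,215:315,::-1]
cv2.imwrite('pics/c1.png',np.hstack([cv2.resize(a,(400,400)),cv2.resize(b,(400,400))]))
```

```text
4.0 [0.5385 0.153  0.11  ] 0.05490245688324736 [-0.36780268  0.43242793 -1.49214099]
4.05 [0.5387 0.153  0.1102] 0.05514544191953261 [ 0.05054271 -0.36566181 -1.44042558]
4.1 [0.5389 0.1531 0.1103] 0.05519889136475707 [ 0.57255873 -0.08930716 -1.64272283]
4.1 [0.5389 0.1531 0.1103] 0.05519889136475707 [ 0.57255873 -0.08930716 -1.64272283]
```

View pics/c1.png

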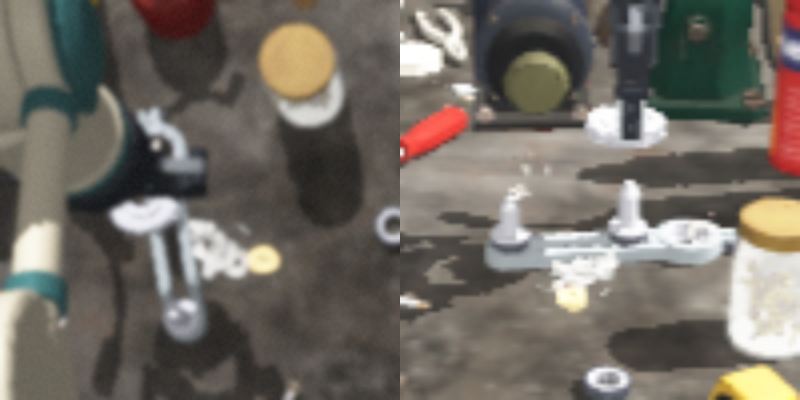

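Run:
```python
from h import *
s=load('side1'); P=cloud(s)
e=np.array(s['eye'])
def ony(u,v,y): r=ray(s,u,v); return np.round(e+r*(y-e[1])/r[1],4)
print(ony(271.1,141.5,.153), ony(271.9,158,.155))
z=P[...,2]; m=(z>.095)&(z<.135)&(abs(P[...,0]-.54)<.05)&(abs(P[...,1]-.15)<.05)
g=s['color'].min(-1)>150
mm=m&g; vs,us=np.where(mm); print(us.min(),us.max(),vs.min(),vs.max(),np.round([P[mm].min(0),P[mm].max(0)],4))
m2=g&(z>.035)&(z<.08)&(abs(P[...,0]-.54)<.02)&(abs(P[...,1]-.154)<.02); vs,us=np.where(m2); print(us.min(),us.max(),us.mean(),vs.min(),vs.max())
for u0,u1 in((260,265),(266,268),(274,276),(277,284)):
    k=mm.copy(); k[:,:u0]=0; k[:,u1:]=0; vs,us=np.where(k); print(u0,vs.min(),vs.max()) if len(vs) else 0
```

```text
[0.536  0.153  0.1126] [0.5408 0.155  0.0555]
261 280 136 146 [[0.5052 0.1152 0.1066]
 [0.5634 0.1776 0.1332]]
269 273 271.39473684210526 155 165
260 137 145
266 136 146
274 140 146
277 137 145
```

Call:
{"method": "arm_command", "body": {"increments": [{"x":-0.3,"y":0.1,"z":2,"turn":0},{"x":-0.3,"y":0.1,"z":3.5,"turn":0},{"x":-0.3,"y":0.1,"z":4.5,"turn":0},{"x":-0.3,"y":0.1,"z":5.2,"turn":0},{"x":-0.3,"y":0.1,"z":5.7,"turn":0},{"x":-0.3,"y":0.1,"z":5.7,"turn":0}]}}

```text
time_s: 4.7
position: [0.5429, 0.156, 0.053]
tcp_rot: [[-1.0, 0.001, 0.001], [0.001, 1.0, 0.002], [-0.001, 0.002, -1.0]]
contact_force: [1.7, 3.8, -4.5]
width: 0.055
finger_force: 64.7
```

Call:
{"method": "arm_command", "body": {"increments": [{"x":0,"y":0,"z":0.4,"turn":0},{"x":0,"y":0,"z":0.8,"turn":0},{"x":0,"y":0,"z":1.2,"turn":0},{"x":0,"y":0,"z":1.2,"turn":0}]}}

```text
time_s: 5.1
position: [0.5431, 0.156, 0.0411]
tcp_rot: [[-1.0, 0.0, 0.001], [0.0, 1.0, 0.001], [-0.001, 0.001, -1.0]]
contact_force: [1.0, 6.5, -1.8]
width: 0.0555
finger_force: 65.0
```

Call:
{"method": "arm_command", "body": {"increments": [{"x":-0.02,"y":0.08,"z":0.4,"turn":0},{"x":-0.02,"y":0.08,"z":0.8,"turn":0},{"x":-0.02,"y":0.08,"z":1.1,"turn":0},{"x":-0.02,"y":0.08,"z":1.25,"turn":0},{"x":-0.02,"y":0.08,"z":1.25,"turn":0}]}}

```text
time_s: 5.6
position: [0.5424, 0.1558, 0.0281]
tcp_rot: [[-1.0, -0.0, -0.001], [-0.0, 1.0, -0.0], [0.001, -0.0, -1.0]]
contact_force: [0.1, 1.9, -3.4]
width: 0.0553
finger_force: 64.8
```

Call:
{"method": "arm_command", "body": {"increments": [{"x":0,"y":0,"z":0.15,"turn":0},{"x":0,"y":0,"z":0.15,"turn":0}]}}

```text
time_s: 5.8
position: [0.5424, 0.1559, 0.0279]
tcp_rot: [[-1.0, -0.0, -0.001], [-0.0, 1.0, -0.0], [0.001, -0.0, -1.0]]
contact_force: [-1.4, 1.8, 4.2]
width: 0.0554
finger_force: 65.6
```

Call:
{"method": "arm_command", "body": {"increments": [{"x":0,"y":0,"z":0,"turn":0},{"x":0,"y":0,"z":0,"turn":0},{"x":0,"y":0,"z":0,"turn":0},{"x":0,"y":0,"z":0,"turn":0},{"x":0,"y":0,"z":0,"turn":0}], "hand": -1}}

```text
time_s: 6.3
position: [0.5429, 0.156, 0.0273]
tcp_rot: [[-1.0, -0.0, 0.0], [-0.0, 1.0, -0.0], [-0.0, -0.0, -1.0]]
contact_force: [-0.7, -0.6, 0.6]
width: 0.0851
finger_force: 0.0
```

Call:
{"method": "arm_command", "body": {"increments": [{"x":0,"y":0,"z":-3,"turn":0},{"x":0,"y":0,"z":-7,"turn":0},{"x":0.3,"y":-1,"z":-10,"turn":0},{"x":1,"y":-4.5,"z":-10,"turn":0},{"x":2.1,"y":-9.3,"z":-10,"turn":0},{"x":3.2,"y":-14,"z":-10,"turn":0},{"x":4.3,"y":-18.8,"z":-10,"turn":0},{"x":5.4,"y":-23.6,"z":-10,"turn":0},{"x":6.5,"y":-28.4,"z":-10,"turn":0},{"x":7.6,"y":-33.2,"z":-9,"turn":0},{"x":8.4,"y":-36.8,"z":-8,"turn":0},{"x":8.66,"y":-38.2,"z":-6,"turn":0},{"x":8.66,"y":-38.2,"z":-5,"turn":0},{"x":8.66,"y":-38.2,"z":-5,"turn":0},{"x":8.66,"y":-38.2,"z":-5,"turn":0}]}}

```text
time_s: 7.8
position: [0.4564, -0.2247, 0.0773]
tcp_rot: [[-1.0, -0.001, -0.0], [-0.001, 1.0, 0.001], [0.0, 0.001, -1.0]]
contact_force: [0.3, 0.4, 0.1]
width: 0.0851
finger_force: 0.0
```

Run:
```python
from h import *
t=grab('top','top2'); s=grab('side','side2'); print(np.round(ctrl.observe()['position'],4))
a=t['color'][110:210,120:220,::-1]; b=s['color'][140:200,215:275,::-1]; c=s['color'][190:290,190:290,::-1]; c2=t['color'][150:250,270:370,::-1]
f=lambda i:cv2.resize(i,(300,300),interpolation=cv2.INTER_CUBIC)
cv2.imwrite('pics/c2.png',np.vstack([np.hstack([f(a),f(b)]),np.hstack([f(c2),f(c)])]))
P=cloud(s);z=P[...,2]
for c,lo,hi in(((.54,.154),.033,.042),):
    m=(np.linalg.norm(P[...,:2]-c,axis=-1)<.036)&(z>lo)&(z<hi); print(m.sum(),np.round(P[m].mean(0),4),np.round(np.polyfit(P[m][:,0],P[m][:,2],1),3),np.round(np.polyfit(P[m][:,1],P[m][:,2],1),3))
```

```text
[ 0.4571 -0.225   0.078 ]
131 [0.538  0.1488 0.0368] [0.008 0.033] [0.022 0.034]
```

View pics/c2.png

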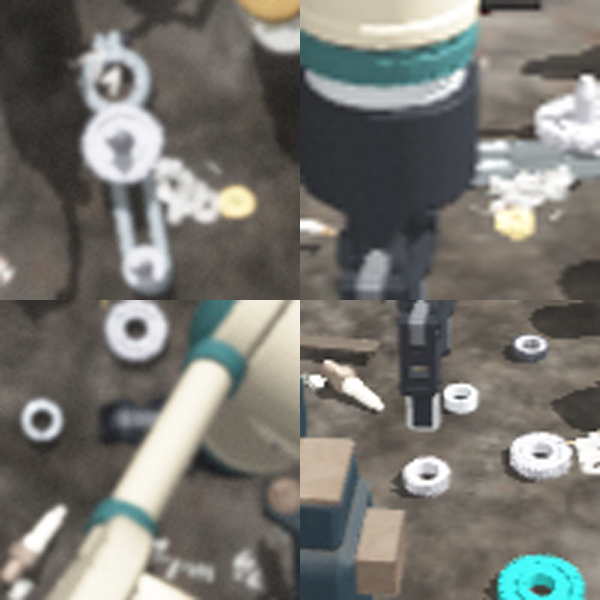

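Call:
{"method": "arm_command", "body": {"increments": [{"x":0,"y":-0.1,"z":1.5,"turn":0},{"x":0,"y":-0.1,"z":3.5,"turn":0},{"x":0,"y":-0.1,"z":5.5,"turn":0},{"x":0,"y":-0.1,"z":6.8,"turn":0},{"x":0,"y":-0.1,"z":7.3,"turn":0},{"x":0,"y":-0.1,"z":7.3,"turn":0},{"x":0,"y":-0.1,"z":7.3,"turn":0}], "hand": -0.3}}

```text
time_s: 8.6
position: [0.4571, -0.2269, 0.0051]
tcp_rot: [[-1.0, -0.001, 0.001], [-0.001, 1.0, -0.001], [-0.001, -0.001, -1.0]]
contact_force: [0.2, -0.2, -0.2]
width: 0.0554
finger_force: 0.0
```

Call:
{"method": "arm_command", "body": {"increments": [{"x":0,"y":0,"z":0,"turn":0},{"x":0,"y":0,"z":0,"turn":0},{"x":0,"y":0,"z":0,"turn":0},{"x":0,"y":0,"z":0,"turn":0},{"x":0,"y":0,"z":0,"turn":0}], "hand": 1}}

```text
time_s: 9.1
position: [0.4569, -0.2271, 0.0057]
tcp_rot: [[-1.0, 0.0, 0.002], [0.0, 1.0, -0.001], [-0.002, -0.001, -1.0]]
contact_force: [-0.9, 2.2, 7.5]
width: 0.0294
finger_force: 58.7
```

Call:
{"method": "arm_command", "body": {"increments": [{"x":0,"y":0,"z":-2,"turn":0},{"x":0,"y":0,"z":-6,"turn":0},{"x":-0.3,"y":1.5,"z":-9,"turn":0},{"x":-1.2,"y":5.5,"z":-10,"turn":0},{"x":-2.3,"y":10.3,"z":-10,"turn":0},{"x":-3.4,"y":15.1,"z":-10,"turn":0},{"x":-4.5,"y":20,"z":-10,"turn":0},{"x":-5.6,"y":24.8,"z":-10,"turn":0},{"x":-6.6,"y":29.6,"z":-10,"turn":0},{"x":-7.6,"y":34,"z":-10,"turn":0},{"x":-8.4,"y":37.2,"z":-10,"turn":0},{"x":-8.58,"y":38.3,"z":-10,"turn":0},{"x":-8.58,"y":38.3,"z":-10,"turn":0},{"x":-8.58,"y":38.3,"z":-10,"turn":0}]}}

```text
time_s: 10.5
position: [0.5414, 0.1551, 0.1042]
tcp_rot: [[-1.0, -0.0, -0.001], [-0.0, 1.0, -0.001], [0.001, -0.001, -1.0]]
contact_force: [-0.1, -0.5, -1.9]
width: 0.0294
finger_force: 59.4
```

```bash
cat > v.py <<'E'
from h import *
import sys
tag=sys.argv[1]; s=grab('side','side'+tag); print(np.round(ctrl.observe()['position'],4))
u0,v0=map(int,sys.argv[2:4])
cv2.imwrite(f'pics/v{tag}.png',cv2.resize(s['color'][v0:v0+90,u0:u0+90,::-1],(540,540),interpolation=cv2.INTER_CUBIC))
P=cloud(s);z=P[...,2]; c=np.array(eval(sys.argv[4]))
m=(np.linalg.norm(P[...,:2]-c,axis=-1)<.04)&(z>.07)&(z<.14)&(s['color'].min(-1)>140)
vs,us=np.where(m); print('held',us.min(),us.max(),vs.min(),vs.max())
zr,ym=.1,c[1]
e=s['eye']
for u in(us.min()-.5,us.max()+.5,(us.min()+us.max())/2):
    r=ray(s,u,(vs.min()+vs.max())/2); print(np.round(e+r*(ym-e[1])/r[1],4))
E
python3 v.py 3 230 100 '(.54,.154)'
```

```text
[0.5415 0.1546 0.1042]
held 266 277 136 147
[0.5188 0.154  0.1115]
[0.5555 0.154  0.1129]
[0.5372 0.154  0.1122]
```

View pics/v3.png

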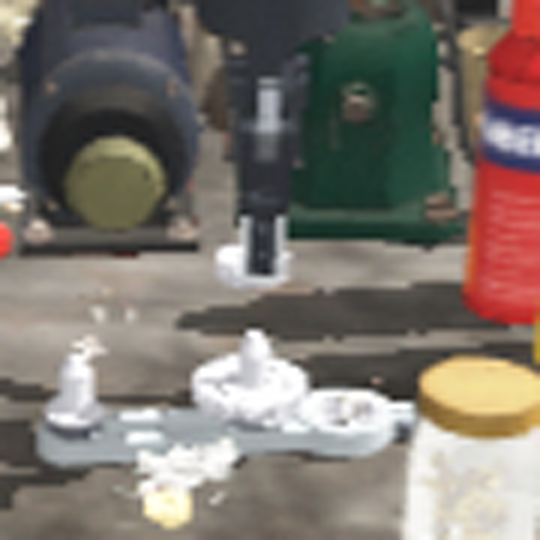

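Call:
{"method": "arm_command", "body": {"increments": [{"x":-0.05,"y":0.1,"z":1.5,"turn":0},{"x":-0.05,"y":0.1,"z":2.8,"turn":0},{"x":-0.05,"y":0.1,"z":3.6,"turn":0},{"x":-0.05,"y":0.1,"z":4.2,"turn":0},{"x":-0.05,"y":0.1,"z":4.6,"turn":0},{"x":-0.05,"y":0.1,"z":4.6,"turn":0}]}}

```text
time_s: 11.15
position: [0.5425, 0.157, 0.0579]
tcp_rot: [[-1.0, 0.0, -0.0], [0.0, 1.0, 0.0], [0.0, 0.0, -1.0]]
contact_force: [0.3, 0.1, -0.8]
width: 0.0295
finger_force: 59.4
```

Call:
{"method": "arm_command", "body": {"increments": [{"x":0,"y":0,"z":0.4,"turn":0},{"x":0,"y":0,"z":0.8,"turn":0},{"x":0,"y":0,"z":1.2,"turn":0},{"x":0,"y":0,"z":1.35,"turn":0},{"x":0,"y":0,"z":1.45,"turn":0},{"x":0,"y":0,"z":1.45,"turn":0}]}}

```text
time_s: 11.75
position: [0.5425, 0.1572, 0.0439]
tcp_rot: [[-1.0, -0.0, 0.0], [-0.0, 1.0, 0.0], [-0.0, 0.0, -1.0]]
contact_force: [0.2, -0.5, -0.6]
width: 0.0297
finger_force: 59.5
```

Call:
{"method": "arm_command", "body": {"increments": [{"x":0,"y":0,"z":0.1,"turn":0},{"x":0,"y":0,"z":0.1,"turn":0}]}}

```text
time_s: 11.95
position: [0.5426, 0.1572, 0.0437]
tcp_rot: [[-1.0, -0.0, 0.001], [-0.0, 1.0, 0.0], [-0.001, 0.0, -1.0]]
contact_force: [-1.7, -1.0, 5.6]
width: 0.0294
finger_force: 60.3
```

Call:
{"method": "arm_command", "body": {"increments": [{"x":0,"y":0,"z":0,"turn":0},{"x":0,"y":0,"z":0,"turn":0},{"x":0,"y":0,"z":0,"turn":0},{"x":0,"y":0,"z":0,"turn":0}], "hand": -0.4}}

```text
time_s: 12.35
position: [0.5425, 0.1571, 0.0427]
tcp_rot: [[-1.0, -0.0, -0.0], [-0.0, 1.0, 0.0], [0.0, 0.0, -1.0]]
contact_force: [0.7, 0.3, 0.5]
width: 0.0596
finger_force: 0.0
```

Call:
{"method": "arm_command", "body": {"increments": [{"x":0,"y":0,"z":-3,"turn":0},{"x":0,"y":0,"z":-6,"turn":0},{"x":0.1,"y":-2,"z":-7,"turn":0},{"x":0.4,"y":-6,"z":-7,"turn":0},{"x":0.7,"y":-10.5,"z":-7,"turn":0},{"x":1,"y":-15,"z":-6,"turn":0},{"x":1.2,"y":-18.5,"z":-4,"turn":0},{"x":1.25,"y":-19.66,"z":-1,"turn":0},{"x":1.25,"y":-19.66,"z":1.5,"turn":0},{"x":1.25,"y":-19.66,"z":1.5,"turn":0},{"x":1.25,"y":-19.66,"z":3,"turn":0},{"x":1.25,"y":-19.66,"z":3.85,"turn":0},{"x":1.25,"y":-19.66,"z":3.85,"turn":0},{"x":1.25,"y":-19.66,"z":3.85,"turn":0}]}}

```text
time_s: 13.75
position: [0.5305, -0.0392, 0.0049]
tcp_rot: [[-1.0, -0.001, 0.001], [-0.001, 1.0, -0.0], [-0.001, -0.0, -1.0]]
contact_force: [0.0, -0.2, 0.7]
width: 0.0596
finger_force: 0.0
```

Call:
{"method": "arm_command", "body": {"increments": [{"x":0,"y":0,"z":0,"turn":0},{"x":0,"y":0,"z":0,"turn":0},{"x":0,"y":0,"z":0,"turn":0},{"x":0,"y":0,"z":0,"turn":0},{"x":0,"y":0,"z":0,"turn":0}], "hand": 1}}

```text
time_s: 14.25
position: [0.5306, -0.0394, 0.0056]
tcp_rot: [[-1.0, -0.0, 0.002], [-0.0, 1.0, -0.0], [-0.002, -0.0, -1.0]]
contact_force: [0.1, 0.1, 6.2]
width: 0.0286
finger_force: 58.7
```

Call:
{"method": "arm_command", "body": {"increments": [{"x":0,"y":0,"z":-2,"turn":0},{"x":0,"y":0,"z":-6,"turn":0},{"x":-0.1,"y":1.5,"z":-9,"turn":0},{"x":-0.3,"y":5,"z":-10,"turn":0},{"x":-0.6,"y":9.5,"z":-10,"turn":0},{"x":-0.9,"y":14,"z":-10,"turn":0},{"x":-1.1,"y":18,"z":-10,"turn":0},{"x":-1.2,"y":19.65,"z":-10,"turn":0},{"x":-1.2,"y":19.65,"z":-10,"turn":0},{"x":-1.2,"y":19.65,"z":-10,"turn":0},{"x":-1.2,"y":19.65,"z":-10,"turn":0}]}}

```text
time_s: 15.35
position: [0.5419, 0.1556, 0.1042]
tcp_rot: [[-1.0, 0.001, -0.0], [0.001, 1.0, -0.001], [0.0, -0.001, -1.0]]
contact_force: [-0.4, -0.0, -0.6]
width: 0.0284
finger_force: 59.3
```

```bash
sed -i 's/>140/>int(sys.argv[5] if len(sys.argv)>5 else 140)/' v.py; python3 v.py 4 230 100 '(.54,.154)' 110
```

```text
[0.542  0.1556 0.1043]
held 267 277 136 147
[0.5219 0.154  0.1117]
[0.5555 0.154  0.1129]
[0.5387 0.154  0.1123]
```

View pics/v4.png

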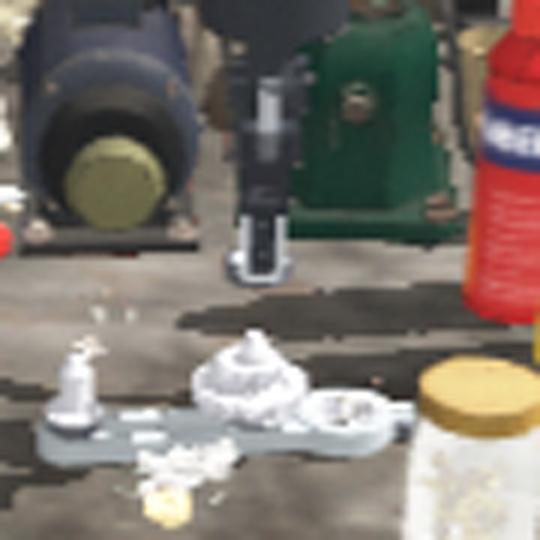

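Call:
{"method": "arm_command", "body": {"increments": [{"x":0.15,"y":0.12,"z":1.5,"turn":0},{"x":0.15,"y":0.12,"z":2.8,"turn":0},{"x":0.15,"y":0.12,"z":3.4,"turn":0},{"x":0.15,"y":0.12,"z":3.8,"turn":0},{"x":0.15,"y":0.12,"z":4.1,"turn":0},{"x":0.15,"y":0.12,"z":4.4,"turn":0},{"x":0.15,"y":0.12,"z":4.4,"turn":0}]}}

```text
time_s: 16.1
position: [0.5405, 0.1582, 0.0602]
tcp_rot: [[-1.0, -0.0, -0.0], [-0.0, 1.0, 0.0], [0.0, 0.0, -1.0]]
contact_force: [0.9, 0.4, -0.7]
width: 0.0287
finger_force: 59.3
```

Call:
{"method": "arm_command", "body": {"increments": [{"x":-0.03,"y":-0.07,"z":0.2,"turn":0},{"x":-0.03,"y":-0.07,"z":0.35,"turn":0},{"x":-0.03,"y":-0.07,"z":0.5,"turn":0},{"x":-0.03,"y":-0.07,"z":0.5,"turn":0}]}}

```text
time_s: 16.5
position: [0.541, 0.1576, 0.0557]
tcp_rot: [[-1.0, -0.0, 0.001], [-0.0, 1.0, 0.0], [-0.001, 0.0, -1.0]]
contact_force: [-0.5, -0.6, 2.4]
width: 0.0289
finger_force: 59.8
```

Just touching; settle a bit and release.

Call:
{"method": "arm_command", "body": {"increments": [{"x":0,"y":0,"z":0.05,"turn":0},{"x":0,"y":0,"z":0.05,"turn":0}]}}

```text
time_s: 16.7
position: [0.541, 0.1576, 0.0556]
tcp_rot: [[-1.0, -0.0, 0.001], [-0.0, 1.0, 0.0], [-0.001, 0.0, -1.0]]
contact_force: [-1.2, -0.1, 5.0]
width: 0.0288
finger_force: 60.3
```

Call:
{"method": "arm_command", "body": {"increments": [{"x":0,"y":0,"z":0,"turn":0},{"x":0,"y":0,"z":0,"turn":0},{"x":0,"y":0,"z":0,"turn":0},{"x":0,"y":0,"z":0,"turn":0}], "hand": -0.4}}

```text
time_s: 17.1
position: [0.5408, 0.1575, 0.0546]
tcp_rot: [[-1.0, -0.0, -0.0], [-0.0, 1.0, 0.0], [0.0, 0.0, -1.0]]
contact_force: [0.7, -0.2, 0.0]
width: 0.0597
finger_force: 0.0
```

Call:
{"method": "arm_command", "body": {"increments": [{"x":0,"y":0,"z":-3,"turn":0},{"x":0,"y":0,"z":-6,"turn":0},{"x":0.5,"y":-2,"z":-6,"turn":0},{"x":1.6,"y":-6.5,"z":-6,"turn":0},{"x":2.7,"y":-11,"z":-6,"turn":0},{"x":3.8,"y":-15.5,"z":-6,"turn":0},{"x":4.9,"y":-20,"z":-5,"turn":0},{"x":6,"y":-24.5,"z":-4,"turn":0},{"x":6.8,"y":-27.6,"z":-2,"turn":0},{"x":6.88,"y":-28.1,"z":1,"turn":0},{"x":6.88,"y":-28.1,"z":2.5,"turn":0},{"x":6.88,"y":-28.1,"z":2.5,"turn":0},{"x":6.88,"y":-28.1,"z":4.2,"turn":0},{"x":6.88,"y":-28.1,"z":4.95,"turn":0},{"x":6.88,"y":-28.1,"z":4.95,"turn":0},{"x":6.88,"y":-28.1,"z":4.95,"turn":0}]}}

```text
time_s: 18.7
position: [0.4726, -0.1234, 0.0059]
tcp_rot: [[-1.0, -0.001, 0.001], [-0.001, 1.0, -0.0], [-0.001, -0.0, -1.0]]
contact_force: [0.0, 0.2, 0.3]
width: 0.0601
finger_force: 0.0
```

Call:
{"method": "arm_command", "body": {"increments": [{"x":0,"y":0,"z":0,"turn":0},{"x":0,"y":0,"z":0,"turn":0},{"x":0,"y":0,"z":0,"turn":0},{"x":0,"y":0,"z":0,"turn":0},{"x":0,"y":0,"z":0,"turn":0}], "hand": 1}}

```text
time_s: 19.2
position: [0.4725, -0.1235, 0.0063]
tcp_rot: [[-1.0, -0.0, 0.001], [-0.0, 1.0, -0.0], [-0.001, -0.0, -1.0]]
contact_force: [-0.4, 0.3, 6.9]
width: 0.023
finger_force: 58.5
```

Call:
{"method": "arm_command", "body": {"increments": [{"x":0,"y":0,"z":-2,"turn":0},{"x":0,"y":0,"z":-6,"turn":0},{"x":0.1,"y":1.5,"z":-9,"turn":0},{"x":0.5,"y":5,"z":-10,"turn":0},{"x":0.9,"y":9.5,"z":-10,"turn":0},{"x":1.3,"y":14,"z":-10,"turn":0},{"x":1.7,"y":18.5,"z":-10,"turn":0},{"x":2.1,"y":23,"z":-10,"turn":0},{"x":2.4,"y":25.6,"z":-10,"turn":0},{"x":2.4,"y":26.15,"z":-10,"turn":0},{"x":2.4,"y":26.15,"z":-10,"turn":0},{"x":2.4,"y":26.15,"z":-10,"turn":0},{"x":2.4,"y":26.15,"z":-10,"turn":0}]}}

```text
time_s: 20.5
position: [0.4482, 0.1368, 0.1053]
tcp_rot: [[-1.0, 0.001, 0.0], [0.001, 1.0, -0.0], [-0.0, -0.0, -1.0]]
contact_force: [-0.0, -0.0, -0.6]
width: 0.0231
finger_force: 58.9
```

```bash
python3 v.py 5 205 100 '(.447,.136)' 130
```

```text
[0.4483 0.1368 0.1053]
held 237 246 132 148
[0.4313 0.136  0.1212]
[0.4616 0.136  0.1224]
[0.4465 0.136  0.1218]
```

View pics/v5.png

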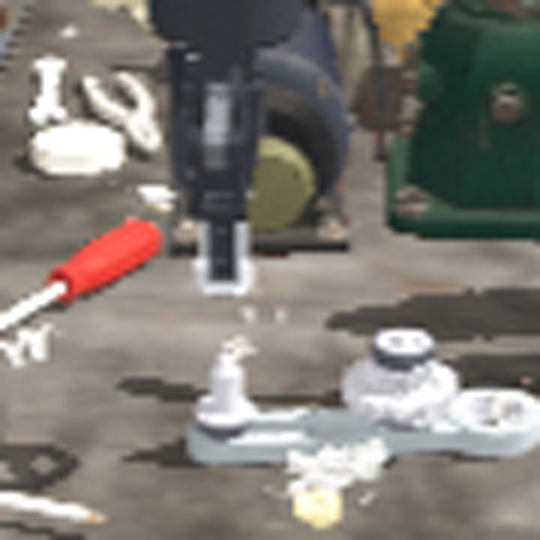

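Call:
{"method": "arm_command", "body": {"increments": [{"x":-0.1,"y":0.08,"z":1.5,"turn":0},{"x":-0.1,"y":0.08,"z":3.2,"turn":0},{"x":-0.1,"y":0.08,"z":4.2,"turn":0},{"x":-0.1,"y":0.08,"z":4.7,"turn":0},{"x":-0.1,"y":0.08,"z":5.2,"turn":0},{"x":-0.1,"y":0.08,"z":5.5,"turn":0},{"x":-0.1,"y":0.08,"z":5.5,"turn":0}]}}

```text
time_s: 21.25
position: [0.4491, 0.1388, 0.0502]
tcp_rot: [[-1.0, -0.0, -0.0], [-0.0, 1.0, 0.0], [0.0, 0.0, -1.0]]
contact_force: [-0.8, -0.3, 0.2]
width: 0.0226
finger_force: 58.9
```

Call:
{"method": "arm_command", "body": {"increments": [{"x":0,"y":0,"z":0.4,"turn":0},{"x":0,"y":0,"z":0.8,"turn":0},{"x":0,"y":0,"z":1.2,"turn":0},{"x":0,"y":0,"z":1.6,"turn":0},{"x":0,"y":0,"z":1.8,"turn":0},{"x":0,"y":0,"z":1.85,"turn":0},{"x":0,"y":0,"z":1.85,"turn":0}]}}

```text
time_s: 21.95
position: [0.4488, 0.1388, 0.0323]
tcp_rot: [[-1.0, -0.0, -0.0], [-0.0, 1.0, -0.0], [0.0, -0.0, -1.0]]
contact_force: [-2.3, -0.3, 6.8]
width: 0.0229
finger_force: 59.8
```

Call:
{"method": "arm_command", "body": {"increments": [{"x":0,"y":0,"z":0,"turn":0},{"x":0,"y":0,"z":0,"turn":0},{"x":0,"y":0,"z":0,"turn":0},{"x":0,"y":0,"z":0,"turn":0}], "hand": -0.4}}

```text
time_s: 22.35
position: [0.449, 0.1388, 0.0317]
tcp_rot: [[-1.0, -0.0, -0.0], [-0.0, 1.0, 0.0], [0.0, 0.0, -1.0]]
contact_force: [-0.4, -0.4, 1.2]
width: 0.0599
finger_force: 0.0
```

Call:
{"method": "arm_command", "body": {"increments": [{"x":0,"y":0,"z":-4,"turn":0},{"x":0,"y":0,"z":-8,"turn":0},{"x":-0.3,"y":-1.5,"z":-9,"turn":0},{"x":-1.4,"y":-5.5,"z":-9,"turn":0},{"x":-2.7,"y":-10,"z":-9,"turn":0},{"x":-3.9,"y":-14.5,"z":-9,"turn":0},{"x":-5.2,"y":-19,"z":-9,"turn":0},{"x":-6.5,"y":-23.5,"z":-8,"turn":0},{"x":-7.8,"y":-28,"z":-7,"turn":0},{"x":-9,"y":-32,"z":-5,"turn":0},{"x":-9.3,"y":-33.3,"z":-2,"turn":0},{"x":-9.3,"y":-33.3,"z":0,"turn":0},{"x":-9.3,"y":-33.3,"z":0,"turn":0},{"x":-9.3,"y":-33.3,"z":1.6,"turn":0},{"x":-9.3,"y":-33.3,"z":2.6,"turn":0},{"x":-9.3,"y":-33.3,"z":2.85,"turn":0},{"x":-9.3,"y":-33.3,"z":2.85,"turn":0},{"x":-9.3,"y":-33.3,"z":2.85,"turn":0}], "hand": -0.7}}

```text
time_s: 24.15
position: [0.5426, -0.1942, 0.0041]
tcp_rot: [[-1.0, -0.001, 0.001], [-0.001, 1.0, -0.001], [-0.001, -0.001, -1.0]]
contact_force: [0.2, -0.7, 0.6]
width: 0.0726
finger_force: 0.0
```

Call:
{"method": "arm_command", "body": {"increments": [{"x":0,"y":0,"z":0,"turn":0},{"x":0,"y":0,"z":0,"turn":0},{"x":0,"y":0,"z":0,"turn":0},{"x":0,"y":0,"z":0,"turn":0},{"x":0,"y":0,"z":0,"turn":0}], "hand": 1}}

```text
time_s: 24.65
position: [0.5425, -0.1941, 0.0047]
tcp_rot: [[-1.0, 0.0, 0.001], [0.0, 1.0, -0.0], [-0.001, -0.0, -1.0]]
contact_force: [-1.6, 1.6, 7.2]
width: 0.0414
finger_force: 59.6
```

Call:
{"method": "arm_command", "body": {"increments": [{"x":0,"y":0,"z":-2,"turn":0},{"x":0,"y":0,"z":-6,"turn":0},{"x":0.3,"y":1.5,"z":-9,"turn":0},{"x":1.4,"y":5.5,"z":-10,"turn":0},{"x":2.7,"y":10,"z":-10,"turn":0},{"x":3.9,"y":14.5,"z":-10,"turn":0},{"x":5.2,"y":19,"z":-10,"turn":0},{"x":6.5,"y":23.5,"z":-10,"turn":0},{"x":7.8,"y":28,"z":-10,"turn":0},{"x":9,"y":32,"z":-10,"turn":0},{"x":9.37,"y":33.25,"z":-10,"turn":0},{"x":9.37,"y":33.25,"z":-10,"turn":0},{"x":9.37,"y":33.25,"z":-10,"turn":0},{"x":9.37,"y":33.25,"z":-10,"turn":0}]}}

```text
time_s: 26.05
position: [0.449, 0.1371, 0.1033]
tcp_rot: [[-1.0, 0.001, 0.0], [0.001, 1.0, -0.001], [-0.0, -0.001, -1.0]]
contact_force: [0.6, 0.5, -0.6]
width: 0.0409
finger_force: 61.0
```

```bash
python3 v.py 6 205 100 '(.447,.136)' 140
```

```text
[0.449  0.1371 0.1033]
held 234 249 138 150
[0.422  0.136  0.1077]
[0.4708 0.136  0.1096]
[0.4464 0.136  0.1086]
```

View pics/v6.png

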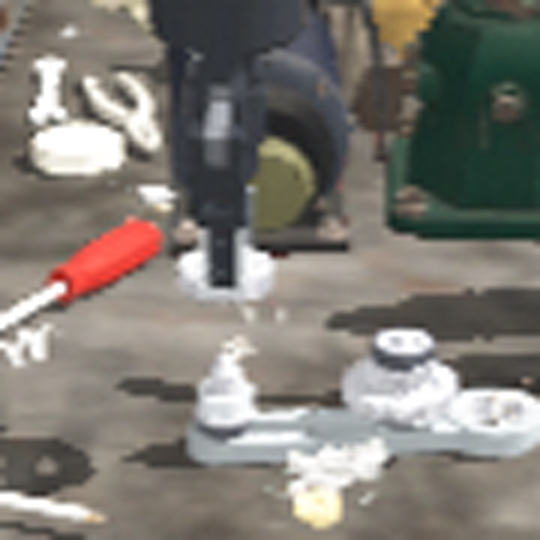

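Call:
{"method": "arm_command", "body": {"increments": [{"x":-0.05,"y":0.07,"z":1.5,"turn":0},{"x":-0.05,"y":0.07,"z":3,"turn":0},{"x":-0.05,"y":0.07,"z":3.8,"turn":0},{"x":-0.05,"y":0.07,"z":4.4,"turn":0},{"x":-0.05,"y":0.07,"z":5,"turn":0},{"x":-0.05,"y":0.07,"z":5.3,"turn":0},{"x":-0.05,"y":0.07,"z":5.3,"turn":0}]}}

```text
time_s: 26.8
position: [0.4487, 0.1389, 0.0501]
tcp_rot: [[-1.0, -0.0, -0.0], [-0.0, 1.0, 0.0], [0.0, 0.0, -1.0]]
contact_force: [0.0, -0.1, -0.7]
width: 0.0411
finger_force: 61.0
```

Call:
{"method": "arm_command", "body": {"increments": [{"x":0,"y":0,"z":0.3,"turn":0},{"x":0,"y":0,"z":0.55,"turn":0},{"x":0,"y":0,"z":0.75,"turn":0},{"x":0,"y":0,"z":0.82,"turn":0},{"x":0,"y":0,"z":0.82,"turn":0}]}}

```text
time_s: 27.3
position: [0.449, 0.1391, 0.0427]
tcp_rot: [[-1.0, -0.0, 0.001], [-0.0, 1.0, 0.0], [-0.001, 0.0, -1.0]]
contact_force: [-1.3, -0.9, 4.6]
width: 0.0411
finger_force: 61.7
```

Seated; release and retreat upwards and clear of the view.

Call:
{"method": "arm_command", "body": {"increments": [{"x":0,"y":0,"z":0,"turn":0},{"x":0,"y":0,"z":0,"turn":0},{"x":0,"y":0,"z":0,"turn":0},{"x":0,"y":0,"z":0,"turn":0}], "hand": -0.7}}

```text
time_s: 27.7
position: [0.4489, 0.139, 0.042]
tcp_rot: [[-1.0, -0.0, 0.0], [-0.0, 1.0, 0.0], [-0.0, 0.0, -1.0]]
contact_force: [-0.5, 0.5, 0.3]
width: 0.0721
finger_force: 0.0
```

Call:
{"method": "arm_command", "body": {"increments": [{"x":0,"y":0,"z":-3,"turn":0},{"x":0,"y":0,"z":-7,"turn":0},{"x":0,"y":0,"z":-11,"turn":0},{"x":0,"y":-3,"z":-13,"turn":0},{"x":2,"y":-7,"z":-13,"turn":0},{"x":4,"y":-11,"z":-13,"turn":0},{"x":5,"y":-15,"z":-13,"turn":0},{"x":6,"y":-20,"z":-13,"turn":0},{"x":6,"y":-25,"z":-13,"turn":0},{"x":6,"y":-30,"z":-13,"turn":0},{"x":6,"y":-30,"z":-13,"turn":0},{"x":6,"y":-30,"z":-13,"turn":0}]}}

```text
time_s: 28.9
position: [0.3885, -0.162, 0.1718]
tcp_rot: [[-1.0, 0.003, -0.001], [0.003, 1.0, 0.001], [0.001, 0.001, -1.0]]
contact_force: [0.8, 0.2, 0.0]
width: 0.0728
finger_force: 0.0
```

Run:
```python
from h import *
t=grab('top','top7'); s=grab('side','side7'); print(np.round(ctrl.observe()['position'],4))
f=lambda i:cv2.resize(i,(400,400),interpolation=cv2.INTER_CUBIC)
cv2.imwrite('pics/v7.png',np.hstack([f(t['color'][90:220,110:240,::-1]),f(s['color'][120:220,220:320,::-1])]))
P=cloud(t);z=P[...,2]
for n,c,lo,hi,a,b in(('large',(.54,.1545),.03,.043,.02,.03),('collar',(.54,.1545),.054,.066,.009,.017),('mid',(.448,.136),.04,.056,.011,.024)):
    r=np.linalg.norm(P[...,:2]-c,axis=-1); m=(r<b)&(r>a)&(z>lo)&(z<hi); q=P[m]
    A=np.c_[q[:,:2]-c,np.ones(len(q))]; print(n,len(q),np.round(np.linalg.lstsq(A,q[:,2],rcond=None)[0],4),np.round(q.mean(0),4))
```

```text
[ 0.3884 -0.16    0.1718]
large 250 [0.0229 0.0265 0.0382] [0.5378 0.1512 0.0381]
collar 128 [0.0153 0.0208 0.0606] [0.5399 0.1547 0.0606]
mid 277 [0.0194 0.0337 0.0499] [0.4487 0.1363 0.0499]
```

View pics/v7.png

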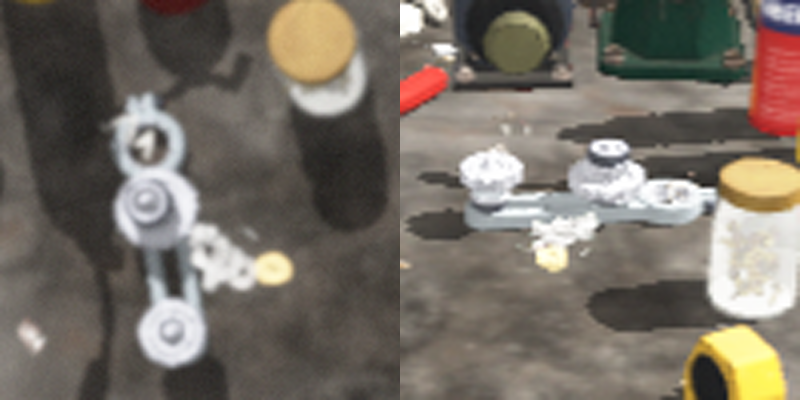

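The left half shows the pair stack at (148,205) and the middle gear at (172,332). The right half shows both stacks flat, with the jar and tape measure untouched. Measured top heights are 38.2, 60.6 and 49.9 mm, against 38, 60 and 50 expected.

```bash
python3 -c "
from cell import ctrl; print(ctrl.sign_off())"
```

```text
the job is handed in; nothing more can be done
None
```

The job is handed in at about 29 s: the pair stud carries the large gear, small gear and collar, and the idler stud carries the spacer and middle gear. In the final pictures and depth readings all parts sat fully down and flat, and the jar and tape measure had not moved.

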